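Feel a whetstone for hollows

TASK

Feel the whetstone that lies on the spring-mounted deck for hollows: set your fingertips down on its top face at the end next to the round knob, stroke along its middle line to near the other end and back again, and lift off at the knob end. Press lightly but steadily all the way, so that the sprung deck visibly gives under the fingers but never goes down to its stop, and do not touch down or lift off anywhere else on the stone. Nothing is to be picked up, and the other things on the bench stay where they are.

Things in the scene. Friction and masses are not known exactly. Their poses are not given: they have to be found in the camera images.
- stone: slate-blue whetstone to feel, a bar 65 (x) x 205 (y) x 24 (z) mm, 0.7 kg, loose but nested 8 mm deep in the lips of the sprung deck with about 2 mm of play. Origin: centre of its underside; x across, y along it towards the knob end, z up. Its flat top face is 24 mm above the origin and about 62 mm above the worktop; it stands higher than every part of the deck round it. The stone and deck may point in any direction on the bench.
- plinth: dark wooden plinth 100 x 270 x 18 mm, fixed to the worktop, under the deck. Origin: centre of its underside, on the worktop; y along it towards the knob end, z up. Four thin guide posts at its corners reach 48 mm above the worktop.
- sprung_deck (a joint): how far the sprung aluminium deck that carries the stone has been pressed down, m: 0 at rest (top of stone 62 mm above the worktop), 0.010 on its stop. The deck only moves straight down, without tilting. It begins to give at about 3 N (2 to 4 N) on the stone and needs about 0.5 N more per mm; it springs back when released. Keep it between 0.001 and 0.009 during the stroke; about 0.004 is a light, steady touch.
- knob_end (a point): point on the middle line of the stone's top face, about 20 mm in from its knob end: touch down and lift off here. At this end the deck carries a dark stop block (top 8 mm below the stone's top face) and beyond it a round ribbed clamp knob 28 mm across and 24 mm long on a short spindle, its axis along the stone, its outer end 158 mm from the middle of the stone (top 2 mm below the stone's top face). The point sinks with the deck.
- far_end (a point): point on the middle line of the stone's top face, about 20 mm in from its other end (which has only a low lip): turn round here. It lies 166 mm from knob_end and sinks with the deck.
- spare_stone: bystander: grey whetstone 63 x 150 x 32 mm lying loose on the worktop. Origin: centre of its underside, y along it. Leave alone.
- small_stone: bystander: small dark dressing stone 43 x 70 x 14 mm, loose on the worktop. Origin: centre of its underside. Leave alone.
- marker: bystander: felt marker 13 x 116 x 13 mm, lying loose, may roll. Origin: centre of its underside, y along it. Leave alone.
- scraper: bystander: scraper with wooden grip 32 x 170 x 14 mm, lying loose. Origin: centre of its underside, y along it. Leave alone.
Things that resemble listed ones, but are neither listed nor needed, are in the scene too. Leave any pink look-alike of the stone alone.

How it is judged:
By the outcome, as a careful person would: the job done as asked, in the order asked, and still so for the second after the job is handed in, with the robot touching nothing.
It also fails if it takes over 48 s, if anything falls off the work surface, if the arm or the gripper's body presses on something with over 40 N, if the wrist force passes 120 N, or if a joint passes its speed limit or range.

ROBOT

A 7-joint arm with a two-finger parallel gripper is mounted at the origin on the work surface; the furniture and walls round the work are solid. World frame = base frame: x ahead of the robot, y to its left, z up, the work surface at z = 0. Lengths are in m, angles in rad, forces in N, time in s.
With the tool pointing down it reaches from about 0.4 to 0.9 m from the base axis. Payload 5.5 kg.
Tool frame: the origin (TCP) lies midway between the tips of the shut fingers; the grasp point (between the pads) lies 19 mm behind it; z points along the fingers, y is the line along which they close (so a half turn about z gives the same grasp; the last joint's range is limited). The gripper opens to 85 mm and grips with 20 to 120 N. Pads are 22 mm wide; open, the fingers measure 114 mm over their backs; the gripper's body (76 mm by 85 mm) begins 54 mm behind the grasp point. The pads swing forward as they close: fully open they stand 13 mm farther back than shut.
Start: joints at [-0.876, 0.501, -0.427, 1.55, 0.221, 1.138, -0.21], TCP at [0.272, 0.59, 0.2] pointing down, gripper open.
Joint ranges: [-2.88, 2.88], [-0.31, 2.03], [-1.54, 1.56], [0.2, 2.42], [-1.41, 4.55], [0.19, 2.02], [-2.57, 2.57]. Speed limits (rad/s): [2.57, 2.57, 3.14, 3.14, 3.14, 3.14, 3.14].

INTERFACE

Orientations are given as a unit quaternion [w, x, y, z].
In Python, from workcell import arm, viewer gives the robot as it stands.
- The arm moves only by the tool send_rows, never from a script. Its argument "steps" is one flat list of numbers, 7 for each row, row after row: the turn, a rotation vector about the tool's x, y, z in rad, then the shift along the tool's x, y, z in cm, then the opening in per cent of the stroke, from 0 (shut) to 100 (fully open). In form: [rx, ry, rz, tx, ty, tz, jaw, rx, ry, rz, tx, ty, tz, jaw, ...]. A call has 1 to 5 rows; each row is the pose to reach, as a shift and turn from the pose commanded when the call began, along the tool's axes at that moment; what a row does not reach only later rows make up. A row lasts 1/10 s, in which the tool goes at most 50 mm and 8.59 degrees, less where a joint would pass 70% of its speed; a pose out of reach is approached as far as the arm can. A call with a gripper value outside its range is refused whole. The fingers move at their own pace and stop on an object; "newtons" is the grip in N (left out, the last holds). Time passes only in rows, so rows that repeat a pose let the fingers close. It gives the time, the measured TCP pose, the force, the opening and the grip force at its end, in the units of the state.
- arm.sense(): the state, without advancing time (a new reading comes with each control period).
- viewer.capture(name): name is "scene" or "top"; returns the picture (400x640x3 uint8, red, green, blue); there is no depth.
- viewer.get_calibration(name): a dict with "mtx" (3x3 intrinsics, pixels), "k1" (the pictures are not rectified: a ray, as slopes to the right and down, at radius r is drawn at 1 + k1 r^2 times it, then the intrinsics apply), "R" (3x3) and "t" (3): a world point X has camera coordinates R X + t. Camera axes: x right, y down, z forward; pixel columns grow to the right and rows downward; lengths in m; the calibration is good to about 2 mm. A picture is of the moment at which its call begins. get_calibration takes no time and is no camera call.
- arm.hand_in(): hands the job in; it is judged then, once.
The state is a dict: "time_s": time; "joint_pos": joint angles; "qd": joint speeds; "joint_torque": joint torques, N m; "tool_pos": TCP position; "tcp_rot": TCP orientation; "wrist_force": force on the tool from outside, world axes, zero at the start; "torque": the same for the moment, N m; "opening": finger opening in m; "grip_force": force on a finger pad.
Only numpy, scipy, OpenCV 4.12 (cv2) and the standard library are available. Lean on these libraries where they do the work, as an engineer would, in place of code of your own. Each camera call takes 0.05 s, during which the arm holds its last target. There are 200 camera calls.

## Working session

There is one attempt and no reset: what is moved stays moved. The work goes in short steps, Python scripts to look and compute and a tool call to move; the robot and the scene stay as the last step left them, time stands still between calls to the robot, and variables do not carry over. Pictures are saved under pics/ and viewed, at most 10 in all, crops included, and the job is handed in when it is done.

Besides the shell and the picture viewer there is one more tool, called after "Call:" as name(argument=value, ...) on one line, values as JSON. send_rows: Moves the arm, as the interface text tells. Its arguments: {"type":"object","properties":{"steps":{"type":"array","items":{"type":"number"}},"newtons":{"type":"number"}},"required":["steps"]}

```bash
mkdir -p pics
python3 - <<'E'
from workcell import arm, viewer
import cv2
for n in("top","scene"):
    cv2.imwrite(f"pics/{n}0.png",viewer.capture(n)[:,:,::-1])
    print(n,viewer.get_calibration(n))
print(arm.sense())
E
```

```text
top {'mtx': array([[491.95016569,   0.        , 317.77015432],
       [  0.        , 491.95016569, 197.85119379],
       [  0.        ,   0.        ,   1.        ]]), 'k1': -0.09038284358157203, 'R': array([[-3.73516732e-03, -9.99992900e-01, -4.97808001e-04],
       [-9.93998326e-01,  3.76720235e-03, -1.09330395e-01],
       [ 1.09331494e-01,  8.64530016e-05, -9.94005340e-01]]), 't': array([-0.07010802,  0.52687837,  1.46357111])}
scene {'mtx': array([[403.16106998,   0.        , 320.39136474],
       [  0.        , 403.16106998, 204.71066611],
       [  0.        ,   0.        ,   1.        ]]), 'k1': 0.011311768413738056, 'R': array([[ 0.61730413, -0.78651474,  0.01817089],
       [-0.54196664, -0.44188329, -0.71485055],
       [ 0.57026991,  0.43143218, -0.69904113]]), 't': array([-0.37965705,  0.31999042,  0.8915105 ])}
{'time_s': 0.1, 'joint_pos': array([-0.87577766,  0.50177092, -0.42676835,  1.55133919,  0.2207936 ,
        1.13832398, -0.21029826]), 'qd': array([ 0.00126054, -0.00143786,  0.00056351, -0.0014343 ,  0.00127042,
        0.00013198,  0.00069309]), 'joint_torque': array([-1.11441943e-02, -5.70810556e+01, -5.83872423e+00, -2.81748211e+01,
        1.05017982e-02,  5.38754073e-03,  2.68211352e-05]), 'tool_pos': array([0.27180741, 0.58968243, 0.19865172]), 'tcp_rot': array([-2.15813856e-04,  2.14229885e-01,  9.76782858e-01, -8.70240796e-04]), 'wrist_force': array([ 0.66330191, -0.5290538 ,  0.35806436]), 'torque': array([-0.00659274,  0.03430742,  0.06010624]), 'grip_force': 0.0, 'opening': 0.08513821288214549}
```

View pics/top0.png

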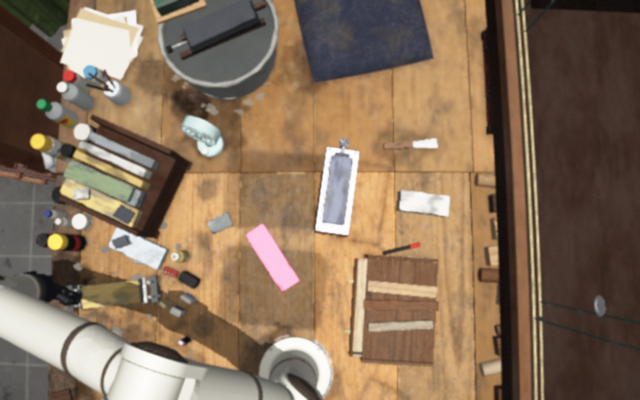

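View pics/scene0.png

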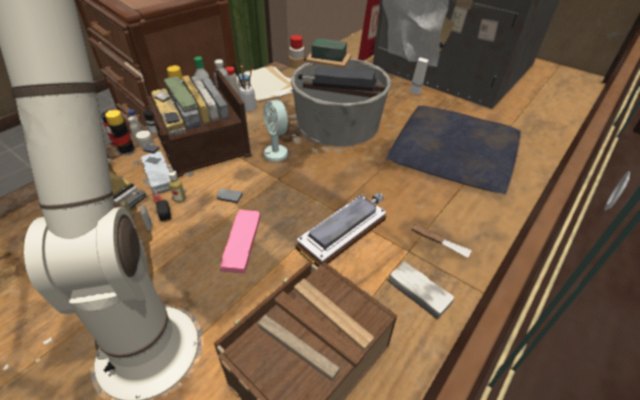

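The top view shows the slate stone on its pale deck, centred near (340,188), with the knob at (344,143), so the knob end points away from the robot. Next I'll measure it in both views.

```bash
cat > h.py <<'E'
import numpy as np, cv2
from workcell import viewer
def ray(n,px,z):
    c=viewer.get_calibration(n);K=c["mtx"];px=np.atleast_2d(np.float64(px))
    d=(px-K[:2,2])/K[0,0]; u=d.copy()
    for _ in range(20): u=d/(1+c["k1"]*(u**2).sum(1,keepdims=True))
    C=-c["R"].T@c["t"]; r=np.c_[u,np.ones(len(u))]@c["R"]
    return (C+r*((z-C[2])/r[:,2])[:,None])[:,:2]
E
python3 - <<'E'
from h import *
for n,(x0,x1,y0,y1) in (("top",(305,370,130,245)),("scene",(290,395,185,262))):
    im=cv2.imread(f"pics/{n}0.png"); b,g,r=[im[...,i].astype(int) for i in range(3)]
    m=((b-r>5)&(b<205)&(b>70)).astype(np.uint8)
    w=np.zeros_like(m); w[y0:y1,x0:x1]=m[y0:y1,x0:x1]
    k,l,s,c=cv2.connectedComponentsWithStats(w); i=1+s[1:,4].argmax(); print(n,s[i],c[i])
    cn=max(cv2.findContours((l==i).astype(np.uint8),0,2)[0],key=cv2.contourArea)
    print(cv2.minAreaRect(ray(n,cn[:,0],.062).astype(np.float32)*1000))
    v=im.copy(); cv2.drawContours(v,[cn],-1,(0,255,0),1)
    cr=np.hstack([a[y0-5:y1+5,x0-5:x1+5] for a in(im,v)])
    f=790//cr.shape[1] if n=="scene" else 4
    cv2.imwrite(f"pics/{n}c.png",cv2.resize(cr,None,fx=f,fy=f,interpolation=cv2.INTER_CUBIC))
E
```

```text
top [ 323  151   29   74 1443] [336.97713098 188.23631324]
((555.4972534179688, -130.3528594970703), (64.88624572753906, 218.47145080566406), 82.0432357788086)
scene [310 198  65  46 690] [342.64057971 219.11449275]
((544.89208984375, -131.238525390625), (61.159568786621094, 204.25653076171875), 78.92887878417969)
```

View pics/topc.png

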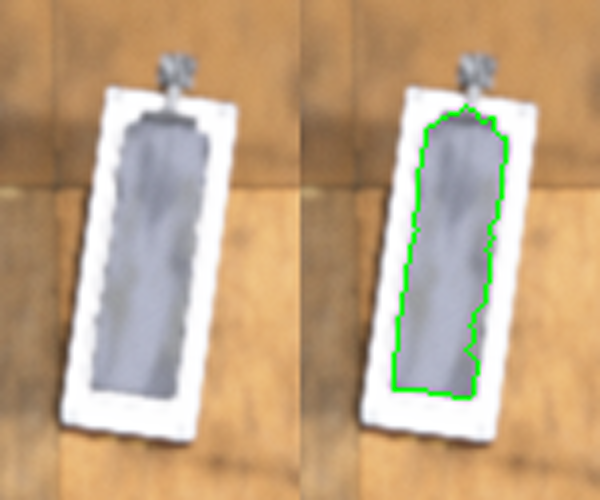

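View pics/scenec.png

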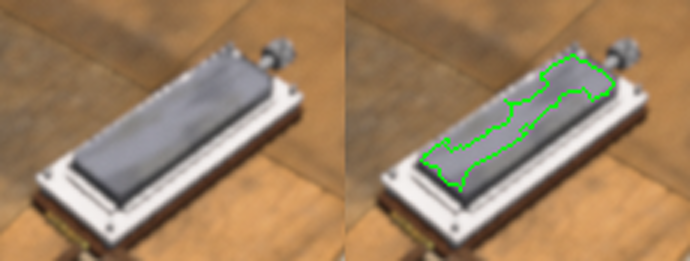

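The top crop shows the stone top with corners near (92,388), (173,396), (208,135) and (130,125), and a dark stop block and the knob above it. The scene crop shows top-face corners near (75,163), (122,193), (272,82) and (222,54).

Run:
```python
from h import *
T=(np.array([[92,388],[173,396],[208,133],[127,125]])+.5)/4-.5+[300,125]
S=(np.array([[75,163],[122,193],[272,84],[222,54]])+.5)/3-.5+[285,180]
for n,p in(("top",T),("scene",S)):
    w=ray(n,p,.062)*1000; c=w.mean(0); a=(w[2]+w[3]-w[0]-w[1])/2
    print(n,w.round(0).tolist(),c.round(1),np.linalg.norm(a),np.degrees(np.arctan2(a[1],a[0])))
# deck plate outline (white) in both views
for n,(x0,x1,y0,y1) in (("top",(305,370,130,245)),("scene",(285,395,180,264))):
    im=cv2.imread(f"pics/{n}0.png")[y0:y1,x0:x1]
    m=(im.min(2)>(200 if n=="top" else 165)).astype(np.uint8)
    k,l,s,c=cv2.connectedComponentsWithStats(m); i=1+s[1:,4].argmax()
    cn=max(cv2.findContours((l==i).astype(np.uint8),0,2)[0],key=cv2.contourArea)
    for z in(.04,):print(n,cv2.minAreaRect((ray(n,cn[:,0]+[x0,y0],z)*1000).astype(np.float32)))
kt=ray("top",[300+176/4,125+70/4],.046)*1000; ks=ray("scene",[285+280/3,180+53/3],.046)*1000
print("knob",kt,ks)
```

```text
top [[452.0, -86.0], [446.0, -146.0], [643.0, -174.0], [649.0, -113.0]] [ 547.7 -129.8] 198.86889335937627 -7.9864077783309355
scene [[445.0, -96.0], [444.0, -149.0], [638.0, -177.0], [642.0, -118.0]] [ 542.2 -135.1] 197.20979230728005 -7.244664966311259
top ((551.0433959960938, -131.45382690429688), (100.03939819335938, 262.60638427734375), 81.90457153320312)
scene ((543.9100341796875, -133.11474609375), (99.35889434814453, 256.04815673828125), 81.71786499023438)
knob [[ 693.73452746 -152.47548346]] [[ 693.80080029 -154.22545808]]
```

Both views agree: the stone centre is about (0.5475, -0.1315) and it points at -8°. That puts knob_end at (0.630, -0.143) and far_end at (0.465, -0.120). Now the transit, shutting the fingers on the way.

Call:
send_rows(steps=[0, 0, 0, -3.5, -2.8, -1, 0, 0, 0, 0, -7, -5.7, -2, 0, 0, 0, 0, -10.5, -8.5, -2, 0, 0, 0, 0, -14, -11.4, -2, 0, 0, 0, 0, -17.5, -14.3, -2, 0])

```text
time_s: 0.6
tool_pos: [0.3715, 0.3853, 0.2193]
tcp_rot: [-0.0, 0.214, 0.977, -0.0]
wrist_force: [1.1, 0.4, -0.4]
opening: 0.0124
grip_force: 0.0
```

Call:
send_rows(steps=[0, 0, 0, -3.5, -2.9, 0, 0, 0, 0, 0, -7, -5.7, 0, 0, 0, 0, 0, -10.5, -8.6, 0, 0, 0, 0, 0, -14, -11.4, 0, 0, 0, 0, 0, -17.5, -14.3, 0, 0])

```text
time_s: 1.1
tool_pos: [0.4705, 0.1823, 0.2195]
tcp_rot: [-0.0, 0.214, 0.977, -0.0]
wrist_force: [0.5, 0.4, 0.1]
opening: 0.0
grip_force: 0.0
```

Call:
send_rows(steps=[0, 0, 0, -3.5, -2.9, 0, 0, 0, 0, 0, -7, -5.7, 0, 0, 0, 0, 0, -10.5, -8.6, 0, 0, 0, 0, 0, -14, -11.4, 0, 0, 0, 0, 0, -17.5, -14.3, 0, 0])

```text
time_s: 1.6
tool_pos: [0.5695, -0.0206, 0.2193]
tcp_rot: [-0.0, 0.214, 0.977, 0.0]
wrist_force: [-0.1, 1.0, 0.2]
opening: -0.0
grip_force: 0.0
```

Call:
send_rows(steps=[0, 0, -0.1, -2.5, -2, 0, 0, 0, 0, -0.2, -5, -4.1, 0, 0, 0, 0, -0.29, -7.5, -6.1, 0, 0, 0, 0, -0.29, -9, -7.3, 0, 0, 0, 0, -0.29, -9, -7.3, 0, 0])

```text
time_s: 2.1
tool_pos: [0.6204, -0.1273, 0.2186]
tcp_rot: [-0.0, 0.074, 0.997, -0.001]
wrist_force: [-0.4, -0.2, 0.2]
opening: -0.0001
grip_force: 0.0
```

Call:
send_rows(steps=[0, 0, -0.008, -1.15, -1.4, 4, 0, 0, 0, -0.008, -1.15, -1.4, 8, 0, 0, 0, -0.008, -1.15, -1.4, 11, 0, 0, 0, -0.008, -1.15, -1.4, 13, 0, 0, 0, -0.008, -1.15, -1.4, 13, 0])

```text
time_s: 2.6
tool_pos: [0.6263, -0.1363, 0.0856]
tcp_rot: [-0.004, 0.066, 0.998, 0.001]
wrist_force: [1.0, -0.4, 0.1]
opening: 0.0001
grip_force: 0.0
```

Run:
```python
from h import *
from workcell import arm
print({k:v for k,v in arm.sense().items() if k in("tool_pos","tcp_rot","wrist_force")})
a=viewer.capture("top")[90:260,250:410,::-1];b=viewer.capture("scene")[140:270,280:410,::-1]
cv2.imwrite("pics/v1.png",np.hstack([cv2.resize(a,(400,425),interpolation=2),cv2.resize(b,(400,425),interpolation=2)]))
```

```text
{'tool_pos': array([ 0.62628431, -0.13626451,  0.08558171]), 'tcp_rot': array([-3.93578539e-03,  6.62395793e-02,  9.97795586e-01,  8.92687266e-04]), 'wrist_force': array([ 1.01804186, -0.39381587,  0.12591416])}
```

View pics/v1.png

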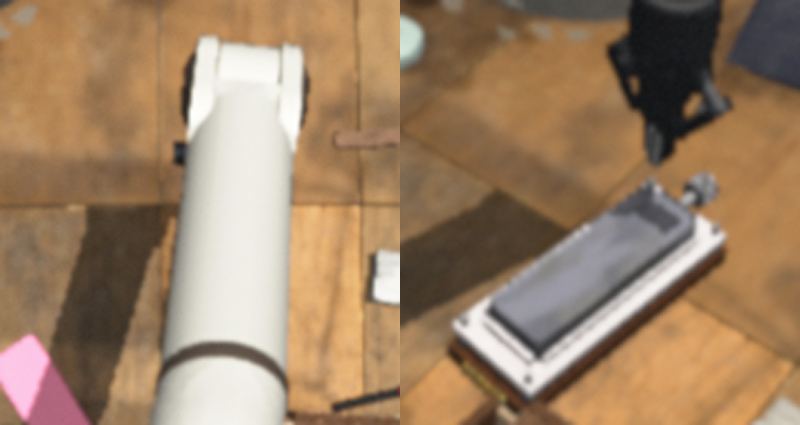

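The top view is blocked by the arm. The scene view shows the shut fingertips at about (655,160) in the composite, hovering over the knob end of the stone. I'll let it settle.

Call:
send_rows(steps=[0, 0, 0, 0, 0, 0, 0, 0, 0, 0, 0, 0, 0, 0, 0, 0, 0, 0, 0, 0, 0])

```text
time_s: 3.0
tool_pos: [0.6308, -0.1385, 0.091]
tcp_rot: [0.001, 0.067, 0.998, -0.0]
wrist_force: [1.4, -0.0, -0.2]
opening: 0.0002
grip_force: 0.0
```

Call:
send_rows(steps=[0, 0, 0, 0, 0, 0, 0, 0, 0, 0, 0, 0, 0, 0, 0, 0, 0, 0, 0, 0, 0])

```text
time_s: 3.3
tool_pos: [0.6299, -0.1385, 0.0897]
tcp_rot: [0.0, 0.067, 0.998, 0.0]
wrist_force: [0.5, 0.9, -1.6]
opening: -0.0003
grip_force: 0.0
```

Call:
send_rows(steps=[0, 0, 0, -0.05, -0.46, 0.7, 0, 0, 0, 0, -0.05, -0.46, 1.4, 0, 0, 0, 0, -0.05, -0.46, 1.9, 0, 0, 0, 0, -0.05, -0.46, 1.9, 0, 0, 0, 0, -0.05, -0.46, 1.9, 0])

```text
time_s: 3.8
tool_pos: [0.6295, -0.1429, 0.0701]
tcp_rot: [-0.0, 0.067, 0.998, 0.0]
wrist_force: [0.3, -0.5, -0.7]
opening: 0.0001
grip_force: 0.0
```

Call:
send_rows(steps=[0, 0, 0, 0, 0, 0, 0, 0, 0, 0, 0, 0, 0, 0])

```text
time_s: 4.0
tool_pos: [0.6301, -0.143, 0.0709]
tcp_rot: [0.0, 0.067, 0.998, -0.0]
wrist_force: [0.1, -0.9, -0.3]
opening: 0.0001
grip_force: 0.0
```

Run:
```python
from h import *
from workcell import arm
print({k:v for k,v in arm.sense().items() if k in("tool_pos","tcp_rot","wrist_force")})
b=viewer.capture("scene")[165:265,280:410,::-1]
cv2.imwrite("pics/v2.png",cv2.resize(b,(780,600),interpolation=2))
```

```text
{'tool_pos': array([ 0.63006961, -0.14302162,  0.07091161]), 'tcp_rot': array([ 2.93982554e-04,  6.67709713e-02,  9.97768285e-01, -2.65094653e-05]), 'wrist_force': array([ 0.06614174, -0.89647398, -0.33124283])}
```

View pics/v2.png

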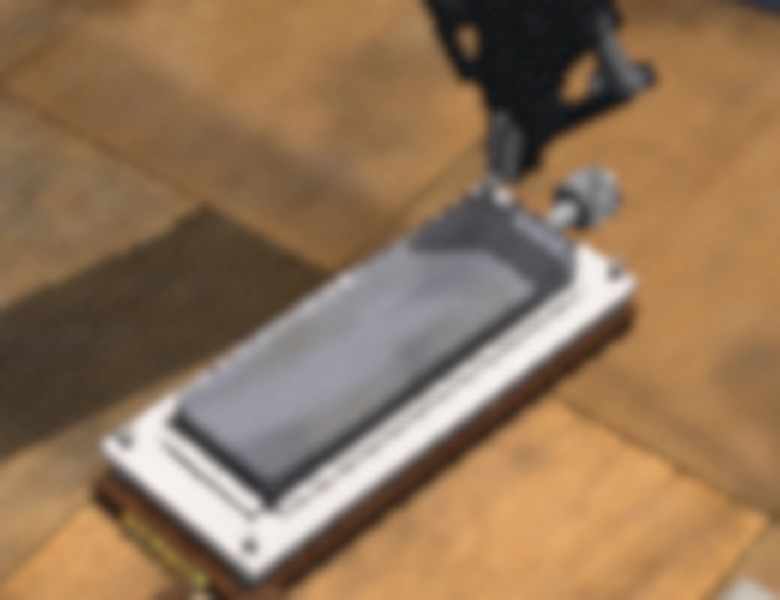

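The fingertips show near (512,180) in this crop, above the knob end of the stone. I'll check that against the projected TCP and the projected target points.

Run:
```python
from h import *
c=viewer.get_calibration("scene")
P=np.array([[.6301,-.143,.0709],[.6301,-.143,.062],[.63,-.143,.09],[.6297,-.1431,.062],[.4653,-.1199,.062],[.642,-.1766,.062],[.653,-.114,.062],[.692,-.152,.046]])
q=P@c["R"].T+c["t"];u=q[:,:2]/q[:,2:];u*=1+c["k1"]*(u**2).sum(1,keepdims=True)
px=u*c["mtx"][0,0]+c["mtx"][:2,2]
print(((px-[280,165])*6).round(0).tolist())
# edges in v2: differential picture and enhanced contrast
a=cv2.imread("pics/v2.png")[60:330,360:700]
g=np.clip(a.astype(float)*2.2,0,255).astype(np.uint8)
cv2.imwrite("pics/v2e.png",cv2.resize(g,None,fx=2.2,fy=2.2))
```

```text
[[504.0, 219.0], [502.0, 233.0], [507.0, 190.0], [502.0, 233.0], [249.0, 412.0], [575.0, 251.0], [478.0, 181.0], [584.0, 196.0]]
```

View pics/v2e.png

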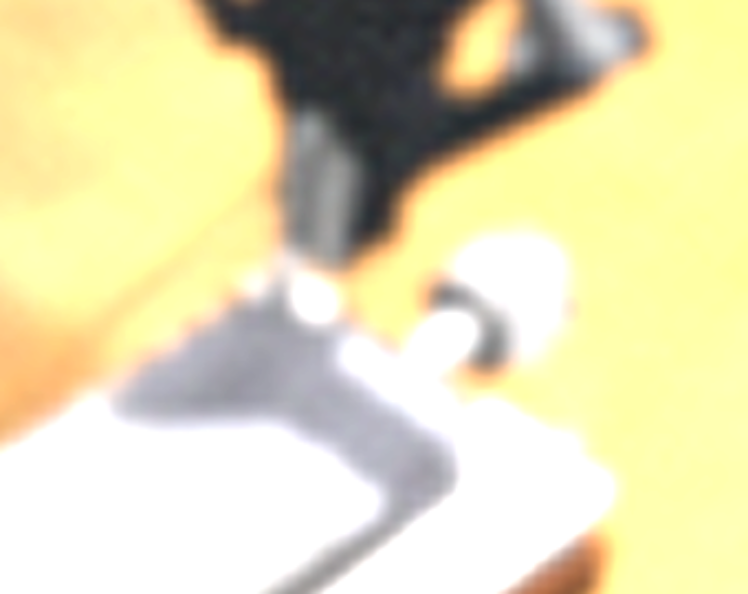

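The fingertips appear higher than the projected TCP (504,219). I'll compare with the picture taken before the arm arrived, to see what really is fingertip there.

Run:
```python
from h import *
from workcell import arm
s=arm.sense(); print(s["time_s"],s["tool_pos"],s["joint_pos"])
a=cv2.imread("pics/scene0.png");b=viewer.capture("scene")[:,:,::-1]
cr=[np.clip(i[175:215,345:385].astype(float)*1.5,0,255).astype(np.uint8) for i in(a,b)]
cv2.imwrite("pics/cmp.png",cv2.resize(np.hstack(cr),(800,400),interpolation=cv2.INTER_NEAREST))
```

```text
4.05 [ 0.63004486 -0.14298925  0.07091137] [ 0.25660485  0.60091946 -0.10339715  1.66803335  0.07600721  0.87599493
  1.55971296]
```

View pics/cmp.png

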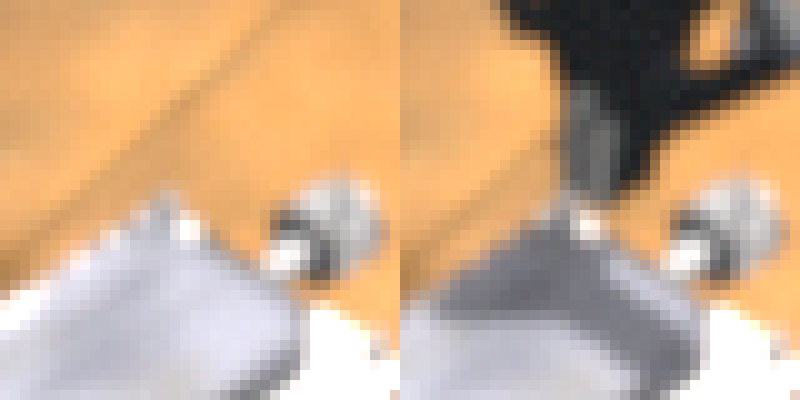

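The deck corner is still visible below the tip at (365,194.5), so the visible tip is about 7 px above its projection. I'll check the start-pose top picture, which shows the open gripper, against projected tip points.

```bash
cat >> h.py <<'E'
def proj(n,P):
    c=viewer.get_calibration(n);q=np.atleast_2d(P)@c["R"].T+c["t"];u=q[:,:2]/q[:,2:]
    return u*(1+c["k1"]*(u**2).sum(1,keepdims=True))*c["mtx"][0,0]+c["mtx"][:2,2]
E
python3 - <<'E'
from h import *
x=np.array([-.908,.418,0]);y=np.array([.418,.908,0]);t=np.array([.272,.59,.2137])
P=[t+.0425*y,t-.0425*y,t+.057*y,t-.057*y,t+[0,0,.09]]
p=proj("top",P);print(p.round(1).tolist())
im=cv2.imread("pics/top0.png")[255:335,60:220]
im=cv2.resize(im,None,fx=5,fy=5,interpolation=2)
for i,q in enumerate((p-[60,255])*5):cv2.drawMarker(im,tuple(int(v) for v in q),[(0,0,255),(0,0,255),(255,0,0),(255,0,0),(0,255,0)][i],0,14,1)
cv2.imwrite("pics/st.png",im)
E
```

```text
[[57.3, 278.9], [84.3, 292.7], [52.8, 276.6], [88.9, 295.1], [53.2, 288.1]]
```

View pics/st.png

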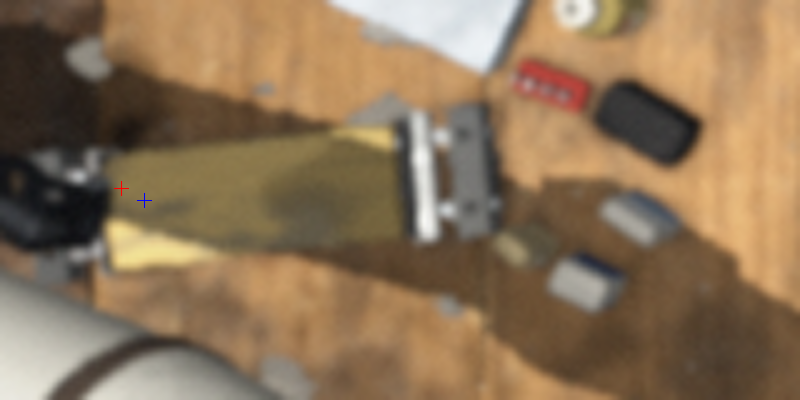

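The start picture doesn't settle it. I'll raise the tool and tilt the fingers outward so both cameras see the tips, then triangulate the true tip.

Call:
send_rows(steps=[0, 0, 0, 0, 0, -4, 0, 0, -0.1, 0, 0, 0, -8, 0, 0, -0.24, 0, 0, 0, -12, 0, 0, -0.38, 0, 0, 0, -16, 0, 0, -0.52, 0, 0, 0, -18, 0])

```text
time_s: 4.6
tool_pos: [0.6324, -0.1437, 0.257]
tcp_rot: [0.263, 0.064, 0.962, -0.018]
wrist_force: [0.3, -0.2, -0.3]
opening: -0.0001
grip_force: 0.0
```

Call:
send_rows(steps=[0, -0.13, 0, 0, 0, 0, 0, 0, -0.18, 0, 0, 0, 0, 0, 0, -0.18, 0, 0, 0, 0, 0, 0, -0.18, 0, 0, 0, 0, 0, 0, -0.18, 0, 0, 0, 0, 0])

```text
time_s: 5.1
tool_pos: [0.6293, -0.1442, 0.2513]
tcp_rot: [0.342, 0.063, 0.937, -0.023]
wrist_force: [-0.4, -1.5, -0.6]
opening: -0.0001
grip_force: 0.0
```

Run:
```python
from h import *
from workcell import arm
from scipy.spatial.transform import Rotation as R
s=arm.sense();t=s["tool_pos"];q=s["tcp_rot"];M=R.from_quat(np.r_[q[1:],q[0]]).as_matrix();print(t,M.round(3).tolist())
P=np.array([t,t-.02*M[:,2],t-.04*M[:,2]])
out=[]
for n in("top","scene"):
    im=viewer.capture(n)[:,:,::-1].copy();cv2.imwrite(f"pics/{n}t.png",im);p=proj(n,P);print(n,p.round(1).tolist())
    o=(p[1]-[40,50]).astype(int).clip(0);print(o)
    c=cv2.resize(im[o[1]:o[1]+100,o[0]:o[0]+80],(400,500),interpolation=2)
    for k,v in enumerate((p-o+.5)*5-.5):cv2.drawMarker(c,tuple(int(a) for a in v),[(0,0,255),(0,255,0),(255,0,0)][k],0,9,1)
    out.append(c)
cv2.imwrite("pics/tilt.png",np.hstack(out))
```

```text
[ 0.62932806 -0.14418561  0.25127088] [[-0.758, 0.135, 0.638], [0.103, 0.991, -0.086], [-0.644, 0.0, -0.765]]
top [[345.2, 149.3], [344.9, 152.9], [344.6, 156.7]]
[304 102]
scene [[370.9, 150.1], [368.1, 147.3], [365.3, 144.3]]
[328  97]
```

View pics/tilt.png

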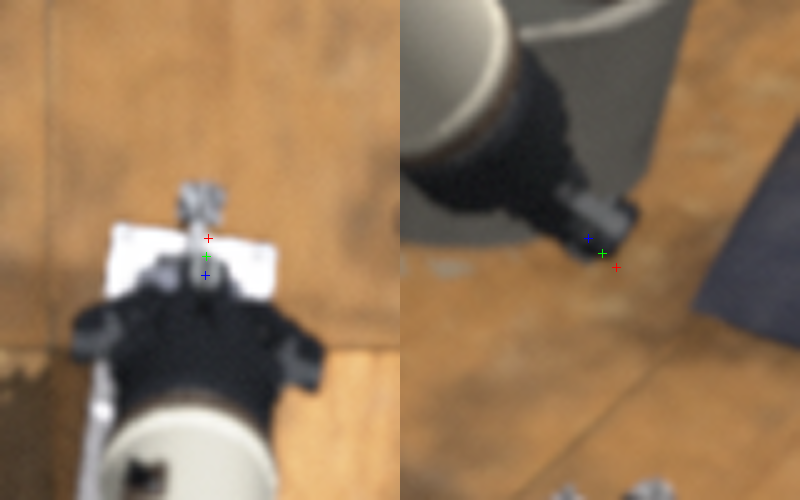

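The tilted view shows the finger end near (210,255) in the top crop and (622,228) in the scene crop. The projected TCP is at (208,238) and (616,267). I'll triangulate.

Run:
```python
from h import *
from scipy.optimize import least_squares
t=np.array([.6293,-.1442,.2513]);M=np.array([[-0.758,.135,.638],[.103,.991,-.086],[-.644,0,-.765]])
f=lambda X,a,b:np.r_[(proj("top",X)-a).ravel(),(proj("scene",X)-b).ravel()]
for a in ([346,153],[346,152]):
  for b in ([372.4,142.6],[373,141],[372,145]):
    s=least_squares(f,t,args=(a,b)); d=(s.x-t)*1000
    print(a,b,d.round(1),"tool",(M.T@d).round(1),"res",s.fun.round(1))
# dark/grey gripper mask outline in both pictures near the tip
```

```text
[346, 153] [372.4, 142.6] [-13.4  -3.9  31.8] tool [-10.7  -5.7 -32.5] res [ 1.5 -1.1 -1.8  0.1]
[346, 153] [373, 141] [-13.9  -4.4  36.9] tool [-13.7  -6.2 -36.7] res [ 1.8 -1.3 -2.1  0.2]
[346, 153] [372, 145] [-12.2  -3.8  24. ] tool [ -6.6  -5.4 -25.8] res [ 1.3 -0.9 -1.5  0.1]
[346, 152] [372.4, 142.6] [-10.9  -3.4  30.3] tool [-11.5  -4.8 -29.8] res [ 1.2 -0.9 -1.5  0.1]
[346, 152] [373, 141] [-11.5  -3.8  35.4] tool [-14.5  -5.3 -34.1] res [ 1.5 -1.1 -1.8  0.1]
[346, 152] [372, 145] [-9.8 -3.3 22.5] tool [ -7.4  -4.6 -23.2] res [ 1.  -0.7 -1.2  0.1]
```

The true finger end sits about 25–30 mm higher than the reported TCP and is laterally about right, so contact may come with the TCP reading as low as ~0.035. I'll go back upright above knob_end and descend by feel.

Call:
send_rows(steps=[0, 0.14, 0, 0, 0, 0, 0, 0, 0.28, 0, 2, 0, 2.4, 0, 0, 0.42, 0, 4, 0, 4.8, 0, 0, 0.56, 0, 6, 0, 7.2, 0, 0, 0.7, 0, 9, 0, 10.7, 0])

```text
time_s: 5.7
tool_pos: [0.6326, -0.1435, 0.1129]
tcp_rot: [0.0, 0.067, 0.998, 0.001]
wrist_force: [1.6, 0.3, 1.4]
opening: 0.0
grip_force: 0.0
```

Call:
send_rows(steps=[0, 0, 0, 0, 0, 0, 0, 0, 0, 0, 0, 0, 0, 0, 0, 0, 0, 0, 0, 0, 0, 0, 0, 0, 0, 0, 0, 0])

```text
time_s: 6.1
tool_pos: [0.6316, -0.1443, 0.1168]
tcp_rot: [0.004, 0.067, 0.998, 0.0]
wrist_force: [0.1, -0.8, -0.2]
opening: -0.0002
grip_force: 0.0
```

Call:
send_rows(steps=[0, 0.008, 0, 0.2, 0.1, 1.5, 0, 0, 0.008, 0, 0.2, 0.1, 3, 0, 0, 0.008, 0, 0.2, 0.1, 4.2, 0, 0, 0.008, 0, 0.2, 0.1, 4.6, 0, 0, 0.008, 0, 0.2, 0.1, 4.6, 0])

```text
time_s: 6.6
tool_pos: [0.6264, -0.1416, 0.0634]
tcp_rot: [-0.006, 0.067, 0.998, 0.0]
wrist_force: [-0.2, -0.4, 0.3]
opening: 0.0
grip_force: 0.0
```

Call:
send_rows(steps=[0, 0, 0, 0, 0, 0, 0, 0, 0, 0, 0, 0, 0, 0, 0, 0, 0, 0, 0, 0, 0])

```text
time_s: 6.9
tool_pos: [0.6279, -0.1421, 0.0651]
tcp_rot: [-0.005, 0.067, 0.998, 0.0]
wrist_force: [0.9, 0.1, -0.4]
opening: 0.0001
grip_force: 0.0
```

Call:
send_rows(steps=[0, -0.008, 0, -0.18, -0.1, 0, 0, 0, -0.008, 0, -0.18, -0.1, 0, 0, 0, -0.008, 0, -0.18, -0.1, 0, 0, 0, -0.008, 0, -0.18, -0.1, 0, 0, 0, -0.008, 0, -0.18, -0.1, 0, 0])

```text
time_s: 7.4
tool_pos: [0.6291, -0.1432, 0.0647]
tcp_rot: [-0.001, 0.067, 0.998, 0.0]
wrist_force: [0.3, -0.1, 0.3]
opening: 0.0001
grip_force: 0.0
```

Call:
send_rows(steps=[0, 0, 0, 0, 0, 0, 0, 0, 0, 0, 0, 0, 0, 0])

```text
time_s: 7.6
tool_pos: [0.6292, -0.1432, 0.0647]
tcp_rot: [-0.001, 0.067, 0.998, 0.0]
wrist_force: [0.8, -0.7, 0.2]
opening: 0.0001
grip_force: 0.0
```

Upright and steady. Next I descend slowly by feel.

Call:
send_rows(steps=[0, 0, 0, 0, 0, 0.1, 0, 0, 0, 0, 0, 0, 0.2, 0, 0, 0, 0, 0, 0, 0.3, 0, 0, 0, 0, 0, 0, 0.4, 0, 0, 0, 0, 0, 0, 0.4, 0])

```text
time_s: 8.1
tool_pos: [0.629, -0.1431, 0.0605]
tcp_rot: [-0.001, 0.067, 0.998, 0.0]
wrist_force: [-0.9, -0.3, 0.5]
opening: -0.0
grip_force: 0.0
```

Call:
send_rows(steps=[0, 0, 0, 0, 0, 0.1, 0, 0, 0, 0, 0, 0, 0.2, 0, 0, 0, 0, 0, 0, 0.3, 0, 0, 0, 0, 0, 0, 0.3, 0])

```text
time_s: 8.5
tool_pos: [0.629, -0.1431, 0.0575]
tcp_rot: [-0.001, 0.067, 0.998, 0.0]
wrist_force: [0.3, -0.2, 0.3]
opening: 0.0003
grip_force: 0.0
```

No force at 57.5 mm, so the tips really are higher than reported. Continuing.

Call:
send_rows(steps=[0, 0, 0, 0, 0, 0.1, 0, 0, 0, 0, 0, 0, 0.2, 0, 0, 0, 0, 0, 0, 0.3, 0, 0, 0, 0, 0, 0, 0.4, 0, 0, 0, 0, 0, 0, 0.4, 0])

```text
time_s: 9.0
tool_pos: [0.629, -0.1432, 0.0535]
tcp_rot: [-0.001, 0.067, 0.998, 0.0]
wrist_force: [0.2, 0.2, 0.8]
opening: -0.0004
grip_force: 0.0
```

Call:
send_rows(steps=[0, 0, 0, 0, 0, 0.1, 0, 0, 0, 0, 0, 0, 0.2, 0, 0, 0, 0, 0, 0, 0.3, 0, 0, 0, 0, 0, 0, 0.3, 0])

```text
time_s: 9.4
tool_pos: [0.629, -0.1432, 0.0505]
tcp_rot: [-0.001, 0.067, 0.998, 0.0]
wrist_force: [0.7, 0.5, -0.7]
opening: 0.0
grip_force: 0.0
```

Call:
send_rows(steps=[0, 0, 0, 0, 0, 0.1, 0, 0, 0, 0, 0, 0, 0.2, 0, 0, 0, 0, 0, 0, 0.3, 0, 0, 0, 0, 0, 0, 0.3, 0])

```text
time_s: 9.8
tool_pos: [0.629, -0.1431, 0.0475]
tcp_rot: [-0.001, 0.067, 0.998, 0.0]
wrist_force: [1.0, 0.7, -0.6]
opening: -0.0001
grip_force: 0.0
```

Call:
send_rows(steps=[0, 0, 0, 0, 0, 0.1, 0, 0, 0, 0, 0, 0, 0.2, 0, 0, 0, 0, 0, 0, 0.3, 0, 0, 0, 0, 0, 0, 0.3, 0])

```text
time_s: 10.2
tool_pos: [0.629, -0.1431, 0.0445]
tcp_rot: [-0.001, 0.067, 0.998, 0.0]
wrist_force: [0.2, -0.3, -0.4]
opening: -0.0001
grip_force: 0.0
```

Run:
```python
from h import *
a=cv2.imread("pics/scene0.png").astype(int);b=viewer.capture("scene")[:,:,::-1].copy();cv2.imwrite("pics/low.png",b);b=b.astype(int)
print("cols",list(range(354,378)))
for r in range(190,216):print(r,' '.join('%3d'%v for v in b[r,354:378].max(1)),'| s',' '.join('%3d'%v for v in (b[r,354:378,0]-b[r,354:378,2])[::2]))
for z in(.0445,.0645,.0715):print(z,proj("scene",[.629,-.1431,z]))
print(proj("scene",[[.642,-.1766,.062],[.653,-.114,.062]]))
```

```text
cols [354, 355, 356, 357, 358, 359, 360, 361, 362, 363, 364, 365, 366, 367, 368, 369, 370, 371, 372, 373, 374, 375, 376, 377]
190 173 169 162 151 138 115  71  38  36  31  29  24  24  27  25  28  32  30  39  53  52  36  25  24 | s -94 -88 -72 -31   3   3   3   1   4  -8 -20   2
191 169 161 151 149 148 127  82  55  51  41  25  25  26  24  25  29  30  29  28  26  27  21  25  29 | s -92 -80 -75 -34   2   2   4   2   3   2   1   3
192 159 151 150 152 149 130  88  62  59  46  35  28  24  25  24  26  29  27  25  24  22  32  46  57 | s -85 -75 -76 -34   1   2   2   3   3   2   2   2
193 150 148 150 150 147 130  88  66  60  51  50  36  26  24  26  25  25  26  25  29  38  65  89 100 | s -78 -76 -76 -32   0   2   2   4   2   4   0  -1
194 147 151 151 151 146 127  89  65  59  61  62  49  33  25  23  27  28  30  34  51  75 106 132 137 | s -75 -76 -74 -29   1   0   2   6   1   0  -1  -1
195 151 154 153 152 145 124  86  66  60  65  70  54  33  26  25  32  52  64  61  74 100 124 146 149 | s -74 -77 -71 -26   0   0   2   1 -20 -11   0  -2
196 155 155 153 144 132 104  74  62  63  71  70  53  32  23  3
[... 2447 characters left out ...]
64  80 122 178 222 234 | s   8   7   5   3   0   0   5   5   3   1  -2  -6
213 142 141 140 140 140 141 140 140 140 142 145 150 151 139 109  77  61  66  89 131 171 199 220 231 | s   8   5   4   0  -1  -1   5   5   2  -1  -6  -8
214 149 147 145 143 144 141 140 141 142 141 141 143 137 119  93  68  69 101 145 179 198 205 219 234 | s   7   4   2   0  -1   1   5   2   1  -4  -6 -10
215 153 150 149 147 145 143 144 142 143 138 129 122 108  89  72  75 108 155 186 194 201 216 229 240 | s   6   4   2   0   1   0   1   0  -3  -5  -7  -6
0.0445 [[362.88986611 208.37433137]]
0.0645 [[363.53781012 203.37731312]]
0.0715 [[363.76838805 201.59935221]]
[[375.90509403 206.75284947]
 [359.71195348 195.12082268]]
```

By pixel values, the tip's lower corner is at about (365,202). That puts it roughly 10 mm above the stone and laterally on target, so I continue.

Call:
send_rows(steps=[0, 0, 0, 0, 0, 0.1, 0, 0, 0, 0, 0, 0, 0.2, 0, 0, 0, 0, 0, 0, 0.3, 0, 0, 0, 0, 0, 0, 0.4, 0, 0, 0, 0, 0, 0, 0.4, 0])

```text
time_s: 10.75
tool_pos: [0.629, -0.1431, 0.0405]
tcp_rot: [-0.001, 0.067, 0.998, 0.0]
wrist_force: [-0.7, 0.7, 0.0]
opening: -0.0001
grip_force: 0.0
```

Call:
send_rows(steps=[0, 0, 0, 0, 0, 0.1, 0, 0, 0, 0, 0, 0, 0.2, 0, 0, 0, 0, 0, 0, 0.3, 0, 0, 0, 0, 0, 0, 0.3, 0])

```text
time_s: 11.15
tool_pos: [0.629, -0.1431, 0.0375]
tcp_rot: [-0.001, 0.067, 0.998, 0.0]
wrist_force: [-0.3, 0.3, 0.4]
opening: 0.0001
grip_force: 0.0
```

Call:
send_rows(steps=[0, 0, 0, 0, 0, 0.1, 0, 0, 0, 0, 0, 0, 0.2, 0, 0, 0, 0, 0, 0, 0.2, 0, 0, 0, 0, 0, 0, 0.2, 0])

```text
time_s: 11.55
tool_pos: [0.6291, -0.1432, 0.0357]
tcp_rot: [-0.001, 0.067, 0.998, 0.0]
wrist_force: [0.1, 0.8, 0.4]
opening: -0.0001
grip_force: 0.0
```

Call:
send_rows(steps=[0, 0, 0, 0, 0, 0.1, 0, 0, 0, 0, 0, 0, 0.2, 0, 0, 0, 0, 0, 0, 0.2, 0, 0, 0, 0, 0, 0, 0.2, 0])

```text
time_s: 11.95
tool_pos: [0.6291, -0.1432, 0.0337]
tcp_rot: [-0.001, 0.067, 0.998, 0.0]
wrist_force: [-0.3, 0.2, 0.2]
opening: -0.0
grip_force: 0.0
```

Call:
send_rows(steps=[0, 0, 0, 0, 0, 0.1, 0, 0, 0, 0, 0, 0, 0.2, 0, 0, 0, 0, 0, 0, 0.2, 0, 0, 0, 0, 0, 0, 0.2, 0])

```text
time_s: 12.35
tool_pos: [0.6291, -0.1432, 0.0317]
tcp_rot: [-0.001, 0.067, 0.998, 0.0]
wrist_force: [-0.2, 0.2, 0.4]
opening: -0.0
grip_force: 0.0
```

Run:
```python
from h import *
b=viewer.capture("scene")[:,:,::-1].astype(int)
for r in range(196,214):print(r,' '.join('%3d'%v for v in b[r,354:378].max(1)))
```

```text
196 153 156 152 142 132 104  76  71  63  48  35  26  26  25  26  24  24  23  24  24  25  33  57  82
197 157 155 142 119  99  76  63  65  60  58  53  36  26  25  25  26  25  25  34  42  48  52  77 105
198 150 142 122  94  73  59  61  64  62  68  63  43  27  24  25  27  35  46  70  97 102  90  82  98
199 127 114  99  82  71  60  62  63  62  72  69  46  28  23  28  53  79  99 125 153 155 131  93  80
200 101  89  87  83  73  61  62  61  62  73  69  46  27  25  39  81 119 146 163 176 168 139  90  68
201  90  87  85  82  75  67  66  60  61  71  64  41  27  23  41  81 123 151 167 165 147 113  72  61
202  89  85  82  79  74  72  68  60  64  72  62  39  27  33  63  91 117 134 143 139 126 102  74  77
203  84  83  78  75  74  74  68  62  67  71  56  36  31  52  88 122 134 129 122 124 132 130 114 119
204  82  77  76  73  75  76  71  65  70  71  55  39  45  68 101 132 141 139 131 125 137 145 147 157
205  78  77  75  76  77  78  75  71  76  75  64  59  63  79  98 115 127 139 146 140 129 138 164 183
206  76  73  76  76  77  79  79  79  80  81  79  79  81  86  91  96 106 125 143 147 130 138 188 216
207  76  76  77  78  79  86  94  97  97  91  86  86  88  89  90  89  93 105 126 139 135 148 202 232
208  92  91  90  92  96 104 119 127 123 108  95  91  90  90  90  89  88  91 103 119 127 148 203 236
209 116 116 117 117 120 128 138 142 141 131 115 105  96  91  89  88  87  85  85  95 110 143 203 236
210 130 130 129 132 133 137 142 144 146 143 137 129 115 105  93  88  83  80  75  77  95 144 209 238
211 132 134 135 135 137 139 139 141 145 146 147 145 141 128 105  84  80  74  66  66  88 150 215 237
212 136 136 136 136 136 139 140 140 140 141 146 150 153 141 110  84  70  64  62  68 100 161 217 234
213 141 141 141 139 139 140 139 140 140 140 145 150 151 138 109  77  63  60  71 103 136 165 207 231
```

The tip is now near row 204–205, a few mm above the stone. Continuing in small steps.

Call:
send_rows(steps=[0, 0, 0, 0, 0, 0.1, 0, 0, 0, 0, 0, 0, 0.2, 0, 0, 0, 0, 0, 0, 0.2, 0])

```text
time_s: 12.7
tool_pos: [0.6292, -0.1432, 0.0299]
tcp_rot: [-0.001, 0.067, 0.998, 0.0]
wrist_force: [-0.3, 0.9, 2.5]
opening: 0.0001
grip_force: 1.4
```

Call:
send_rows(steps=[0, 0, 0, 0, 0, 0.1, 0, 0, 0, 0, 0, 0, 0.2, 0, 0, 0, 0, 0, 0, 0.2, 0])

```text
time_s: 13.0
tool_pos: [0.6293, -0.1432, 0.0278]
tcp_rot: [-0.001, 0.067, 0.998, 0.0]
wrist_force: [-0.8, -0.4, 4.0]
opening: 0.0002
grip_force: 1.9
```

Contact came at TCP z ≈ 0.030, about 32 mm off, and the deck is now about 2 mm down. I press to about 4 mm, then stroke.

Call:
send_rows(steps=[0, 0, 0, 0, 0, 0.1, 0, 0, 0, 0, 0, 0, 0.18, 0, 0, 0, 0, 0, 0, 0.18, 0])

```text
time_s: 13.3
tool_pos: [0.6292, -0.1432, 0.026]
tcp_rot: [-0.001, 0.067, 0.998, 0.0]
wrist_force: [-0.8, 0.3, 4.4]
opening: 0.0002
grip_force: 2.4
```

Call:
send_rows(steps=[0, 0, 0, 0.3, 0, 0, 0, 0, 0, 0, 0.8, 0, 0, 0, 0, 0, 0, 1.4, 0, 0, 0, 0, 0, 0, 2.0, 0, 0, 0, 0, 0, 0, 2.6, 0, 0, 0])

```text
time_s: 13.8
tool_pos: [0.6032, -0.1398, 0.0263]
tcp_rot: [-0.0, 0.067, 0.998, 0.0]
wrist_force: [3.4, -0.4, 4.3]
opening: -0.0001
grip_force: 2.5
```

Call:
send_rows(steps=[0, 0, 0, 0.6, 0, 0, 0, 0, 0, 0, 1.3, 0, 0, 0, 0, 0, 0, 2.0, 0, 0, 0, 0, 0, 0, 2.7, 0, 0.02, 0, 0, 0, 0, 3.4, 0.02, 0.02, 0])

```text
time_s: 14.3
tool_pos: [0.5693, -0.135, 0.026]
tcp_rot: [-0.001, 0.067, 0.998, 0.0]
wrist_force: [3.6, -0.2, 4.8]
opening: -0.0002
grip_force: 2.5
```

Call:
send_rows(steps=[0, 0, 0, 0.7, 0, 0, 0, 0, 0, 0, 1.4, 0, 0, 0, 0, 0, 0, 2.1, 0.02, 0, 0, 0, 0, 0, 2.8, 0.02, 0, 0, 0, 0, 0, 3.5, 0.02, 0, 0])

```text
time_s: 14.8
tool_pos: [0.5345, -0.1301, 0.026]
tcp_rot: [-0.001, 0.067, 0.998, 0.0]
wrist_force: [3.9, -0.1, 5.7]
opening: 0.0001
grip_force: 2.5
```

Call:
send_rows(steps=[0, 0, 0, 0.7, 0, 0, 0, 0, 0, 0, 1.4, 0, 0, 0, 0, 0, 0, 2.1, 0.02, 0, 0, 0, 0, 0, 2.8, 0.02, 0, 0, 0, 0, 0, 3.5, 0.02, 0, 0])

```text
time_s: 15.3
tool_pos: [0.4998, -0.1252, 0.026]
tcp_rot: [-0.001, 0.067, 0.998, 0.0]
wrist_force: [3.8, -0.9, 4.4]
opening: 0.0002
grip_force: 2.5
```

Call:
send_rows(steps=[0, 0, 0, 0.7, 0, 0, 0, 0, 0, 0, 1.4, 0, 0, 0, 0, 0, 0, 2.1, 0.02, 0, 0, 0, 0, 0, 2.8, 0.02, 0, 0, 0, 0, 0, 3.4, 0.02, 0, 0])

```text
time_s: 15.8
tool_pos: [0.4659, -0.1204, 0.026]
tcp_rot: [-0.001, 0.067, 0.998, 0.0]
wrist_force: [3.3, -0.8, 4.5]
opening: 0.0001
grip_force: 2.4
```

Call:
send_rows(steps=[0, 0, 0, 0, 0, 0, 0, 0, 0, 0, 0, 0, 0, 0])

```text
time_s: 16.0
tool_pos: [0.4648, -0.1203, 0.0257]
tcp_rot: [-0.002, 0.067, 0.998, 0.0]
wrist_force: [0.5, 0.2, 5.6]
opening: -0.0003
grip_force: 2.7
```

Run:
```python
from h import *
b=viewer.capture("scene")[:,:,::-1].astype(int)
print("cols 306..341")
for r in range(224,250):print(r,' '.join('%3d'%v for v in b[r,306:342].max(1)))
print(proj("scene",[[.4653,-.1199,.058],[.446,-.1171,.058]]).round(1).tolist(), proj("scene",[[.6297,-.1431,.058]]))
```

```text
cols 306..341
224  76  84  99 117 136 145 148 148 133  99  54  27  25  27  24  24  25  24  28  32  32  32  40  62  85  89  84  69  50  47  60  76  92  96  93  95
225  76  77  84 104 131 146 151 150 140 115  71  39  35  35  24  27  23  25  27  32  34  30  34  43  51  56  58  46  39  40  50  61  74  89 104 120
226  76  78  81  93 117 137 148 148 143 125  88  57  55  48  33  26  25  26  27  30  33  31  30  32  31  32  33  28  28  35  42  57  80 109 133 147
227  81  82  81  83  97 117 134 141 139 123  94  69  70  60  43  30  23  23  27  29  27  30  28  27  26  26  25  22  29  35  50  79 113 140 154 159
228  83  83  82  81  84  98 116 126 120 106  84  68  67  59  45  35  25  26  26  26  27  27  27  27  25  27  34  43  55  68  91 117 142 157 160 158
229  82  81  81  80  83  92 104 107 102  90  75  63  61  59  56  47  33  24  25  26  31  25  23  27  32  45  65  88 103 117 133 147 156 157 155 151
230  79  79  80  84  90  97  96  94  90  84  70  61  57  59  67  63  43  31  22  27  27  33  40  55  68  90 114 135 144 150 156 159 155 150 146 144
231  79  82  90  92  93  91  90  88  84  80  68  6
[... 2124 characters left out ...]
6  74  99 131 168 198 217 226 234 241 243 241
246 246 246 245 244 244 240 231 216 195 197 213 221 208 162 106  66  59  70  82  81  63  51  52  61  81 102 122 139 171 210 232 240 242 242 237 224
247 235 245 246 246 246 245 243 237 221 190 185 210 227 215 167 112  72  60  66  68  56  54  69 100 124 134 149 173 206 231 241 243 241 232 210 174
248 194 230 242 245 246 246 245 243 238 220 185 178 205 226 217 176 125  77  60  57  63  80 103 134 159 173 195 223 235 241 243 240 229 197 158 124
249 132 181 222 239 245 245 245 244 243 237 220 185 178 206 226 222 182 117  72  76 104 131 135 147 178 208 230 241 242 242 237 224 187 143 113  95
[[321.5, 234.8], [316.1, 238.6]] [[363.46231808 204.88138207]]
```

The tip is at about (321,234) against far_end's projection of (321.5,234.8), so it is on target. Now the return stroke.

Call:
send_rows(steps=[0, 0, 0, -0.3, 0, 0, 0, 0, 0, 0, -0.9, 0, 0, 0, 0, 0, 0, -1.6, 0, 0, 0, 0, 0, 0, -2.3, 0, 0, 0, 0, 0, 0, -3, -0.02, 0, 0])

```text
time_s: 16.55
tool_pos: [0.4914, -0.1238, 0.0245]
tcp_rot: [-0.005, 0.067, 0.998, 0.001]
wrist_force: [-3.8, 1.2, 5.9]
opening: 0.0001
grip_force: 3.0
```

Call:
send_rows(steps=[0, 0, 0, -0.7, 0, 0, 0, 0, 0, 0, -1.4, 0, 0, 0, 0, 0, 0, -2.1, -0.02, 0, 0, 0, 0, 0, -2.8, -0.02, 0, 0, 0, 0, 0, -3.5, -0.02, 0, 0])

```text
time_s: 17.05
tool_pos: [0.5262, -0.1288, 0.0244]
tcp_rot: [-0.005, 0.067, 0.998, 0.001]
wrist_force: [-3.9, 1.6, 5.8]
opening: 0.0
grip_force: 3.0
```

Call:
send_rows(steps=[0, 0, 0, -0.7, 0, 0, 0, 0, 0, 0, -1.4, 0, 0, 0, 0, 0, 0, -2.1, -0.02, 0, 0, 0, 0, 0, -2.8, -0.02, 0, 0, 0, 0, 0, -3.5, -0.02, 0, 0])

```text
time_s: 17.55
tool_pos: [0.5609, -0.1338, 0.0243]
tcp_rot: [-0.005, 0.067, 0.998, 0.001]
wrist_force: [-4.0, 1.3, 6.6]
opening: -0.0003
grip_force: 3.0
```

Call:
send_rows(steps=[0, 0, 0, -0.7, 0, -0.03, 0, 0, 0, 0, -1.4, 0, -0.06, 0, 0, 0, 0, -2.1, 0, -0.08, 0, 0, 0, 0, -2.8, 0, -0.1, 0, 0, 0, 0, -3.5, 0, -0.12, 0])

```text
time_s: 18.05
tool_pos: [0.5959, -0.1385, 0.0253]
tcp_rot: [-0.005, 0.067, 0.998, 0.001]
wrist_force: [-3.7, -0.2, 6.0]
opening: -0.0002
grip_force: 2.5
```

Call:
send_rows(steps=[0, 0, 0, -0.7, 0, 0, 0, 0, 0, 0, -1.4, 0, 0, 0, 0, 0, 0, -2, 0, 0, 0, 0, 0, 0, -2.6, 0, 0, 0, 0, 0, 0, -3, 0, 0, 0])

```text
time_s: 18.55
tool_pos: [0.6259, -0.1426, 0.0253]
tcp_rot: [-0.005, 0.067, 0.998, 0.001]
wrist_force: [-3.4, -0.0, 5.0]
opening: 0.0001
grip_force: 2.8
```

Call:
send_rows(steps=[0, 0, 0, 0, 0, 0, 0, 0, 0, 0, 0, 0, 0, 0])

```text
time_s: 18.75
tool_pos: [0.6265, -0.1427, 0.0255]
tcp_rot: [-0.004, 0.067, 0.998, 0.0]
wrist_force: [-3.0, 0.3, 4.6]
opening: 0.0001
grip_force: 2.5
```

Call:
send_rows(steps=[0, 0, 0, -0.15, 0, 0, 0, 0, 0, 0, -0.3, 0, 0, 0, 0, 0, 0, -0.3, 0, 0, 0, 0, 0, 0, -0.3, 0, 0, 0])

```text
time_s: 19.15
tool_pos: [0.6287, -0.143, 0.0253]
tcp_rot: [-0.005, 0.067, 0.998, 0.001]
wrist_force: [-3.6, 0.4, 5.0]
opening: -0.0002
grip_force: 2.6
```

Call:
send_rows(steps=[0, 0, 0, 0, 0, -0.3, 0, 0, 0, 0, 0, 0, -0.8, 0, 0, 0, 0, 0, 0, -2, 0, 0, 0, 0, 0, 0, -4, 0, 0, 0, 0, 0, 0, -6, 0])

```text
time_s: 19.65
tool_pos: [0.6329, -0.1434, 0.0878]
tcp_rot: [-0.001, 0.067, 0.998, 0.0]
wrist_force: [-0.1, -0.1, -0.4]
opening: 0.0002
grip_force: 0.0
```

Call:
send_rows(steps=[0, 0, 0, 0, 0, -3, 0, 0, 0, 0, 0, 0, -5, 0, 0, 0, 0, 0, 0, -6, 0, 0, 0, 0, 0, 0, -6, 0, 0, 0, 0, 0, 0, -6, 0])

```text
time_s: 20.15
tool_pos: [0.6328, -0.1432, 0.1463]
tcp_rot: [-0.001, 0.067, 0.998, 0.0]
wrist_force: [0.2, -0.4, -1.4]
opening: -0.0
grip_force: 0.0
```

Run:
```python
from h import *
from workcell import arm
a=cv2.imread("pics/scene0.png").astype(int);b=viewer.capture("scene")[:,:,::-1].astype(int)
m=b[228:262,290:345]; d=abs(m-a[228:262,290:345]).max(2); print("stone far half diff px>60:",(d>60).sum())
s=arm.sense();print(s["time_s"],s["tool_pos"],s["wrist_force"],abs(s["qd"]).max())
print(arm.hand_in())
```

```text
stone far half diff px>60: 0
20.2 [ 0.63235127 -0.1431527   0.14563239] [0.79163998 0.68674488 0.96358232] 0.010638552288208668
the job is handed in; nothing more can be done
None
```

I stroked the whetstone from the knob end to the far end and back with the deck about 4–6 mm down by my estimate, lifted off at the knob end at about 20 s, and handed the job in (no verdict came back).

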